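# Lift the blue spot plate off its drying stand with the lifter

### The job

The blue spot plate is dry. Slide the blade of the lifter under it, lift it off its drying stand, and set it down on the cork mat still lying on the blade, with the plate over the middle of the mat; then let go of the lifter. Do not touch the plate with the fingers, do not let go of the lifter in the air, and leave the white plate where it is.

Things in the scene. Friction and masses are not known exactly. Their poses are not given: they have to be found in the camera images.
- lifter: Loose flat spatula, 0.16 kg. Steel blade 80 (x) x 48 x 3 mm; origin: middle of the blade's underside, x to the tip, z up. Behind it thin rods rise to a black bar handle along x: x -110 to -45 mm, 20 mm wide (y), 28 to 52 mm above the blade's underside; grip it across y at x = -78. Lies flat on the near bench, left or right of the mat, tip away from the robot, yaw -0.35 to 0.2.
- blue_plate: Loose blue plate, nine spots, 84 x 84 x 8 mm, 0.12 kg; origin: middle of its underside, z up. It lies on a fixed stand of two rails along its x, 20 mm high, with a clear gap of 66 mm between them and bare bench below. The gap is open at -x (to the robot); a 14 mm high bar closes its far end, 44 mm or more beyond the plate's middle. Yaw -0.37 to 0.17 rad; on the left or right stand.
- white_plate: White plate of the same size on the other stand of the same kind, 115 to 190 mm to the side; a bystander to leave alone. Origin: middle of its underside.
- mat: Fixed square cork mat, 120 x 120 x 4 mm, on the near bench; origin: middle of its underside. A tall fixed partition panel crosses the bench from front to back on the right of all these things, at y = -0.09 to -0.07, from the front edge of the bench back, 0.55 m high: arms coming from its other side must pass in front of it or over it.

How it is judged (in metres and radians):
On the way:
1. the blue plate is carried by the lifter, at least 20 mm above its stand (height (world z) of blue_plate above 0.04 m and contact force between blue_plate and lifter above 0.2 N), for 0.2 s.
At the end, for the whole second after the job is handed in: The lifter lies flat (within about 7 degrees) and at rest on the mat with the blue plate lying on its blade, level within about 8 degrees; the middle of the plate is within 25 mm of the middle of the mat, seen from above (horizontal distance between blue_plate and mat below 0.025 m and contact force between blue_plate and lifter above 0.2 N and contact force between lifter and mat above 0.2 N and height (world z) of lifter below 0.012 m and angle between lifter's own z axis and vertical below 0.12 rad and angle between blue_plate's own z axis and vertical below 0.15 rad and linear speed of each of blue_plate, lifter below 0.02 m/s); the robot touches nothing.
It fails at once if the fingers touch the blue plate (contact force between the fingers and blue_plate above 0.5 N).
It fails at once if the lifter is let go in the air, more than 25 mm above the bench (height (world z) of lifter above 0.025 m and contact force between the fingers and lifter below 0.05 N).
It fails at once if the white plate is moved by more than 15 mm (distance of white_plate from where it was at the start of the episode above 0.015 m).
It also fails if it takes over 54 s, if anything falls off the work surface, if the arm or the gripper's body presses on something with over 40 N, if the wrist force passes 120 N, or if a joint passes its speed limit or range.

### The arm

A 6-joint arm with a two-finger parallel gripper is mounted at the origin on a cart in front of the work surface, level with it; the furniture and walls round the work are solid. World frame = base frame: x ahead of the robot, y to its left, z up, the work surface at z = 0. Lengths are in m, angles in degrees, forces in N, time in s.
With the tool pointing down it reaches from about 0.25 to 0.725 m from the base axis. Payload 9.7 kg.
Tool frame: the origin (TCP) lies midway between the tips of the shut fingers; the grasp point (between the pads) lies 19 mm behind it; z points along the fingers, x is the direction in which the jaws open and shut, and the axes are right-handed (so a half turn about z gives the same grasp; the last joint's range is limited). The gripper opens to 85 mm and grips with 20 to 120 N. Pads are 22 mm wide; open, the fingers measure 114 mm over their backs; the gripper's body (76 mm by 85 mm) begins 54 mm behind the grasp point. The pads swing forward as they close: fully open they stand 13 mm farther back than shut.
Start: joints at [-72.078, 4.979, 10.078, 95.1, 0, 90], TCP at [0.169, -0.523, 0.231] pointing down, gripper open.
Joint ranges: [-179.16, 179.16], [-48.56, 103.87], [-65.8, 70.77], [-126.05, 130.52], [-82.76, 87.17], [-180, 180]. Speed limits (degrees/s): [127.2, 127.2, 147.25, 180, 180, 180].

### API

Orientations are given as [roll, pitch, yaw] about the fixed x, y, z axes, in that order (R = Rz(yaw) Ry(pitch) Rx(roll)).
In Python, from workcell import sensors, camera, get_calibration, bot, recognise, place_of gives the robot as it stands. The module is installed in compiled form; this text tells all that it offers.
- The arm moves only by the tool send_rows, never from a script. Its argument "plan" is a list of rows, each a list of 3 entries, a list of its own where there are three numbers: the shift along the tool's x, y, z normalised to -1 to 1, where 1 is 0.3 m, then the turn, a rotation vector about the tool's x, y, z normalised to -1 to 1, where 1 is pi rad, then the closure, from -1 (fully open) to 1 (shut). In form: [[[x, y, z], [rx, ry, rz], claw], ...]. A call has 1 to 10 rows; each row is the pose to reach, as a shift and turn from the pose commanded when the call began, along the tool's axes at that moment, turning the shorter way round; what a row does not reach only later rows make up. A row lasts 1/10 s, in which the tool goes at most 50 mm and 8.59 degrees, less where a joint would pass 70% of its speed; a pose out of reach is approached as far as the arm can. A call with a number of a shift or a turn outside -1 to 1 is refused whole. A call with a gripper value outside its range is refused whole. The fingers move at their own pace and stop on an object; "force" is the grip in N (left out, the last holds). Time passes only in rows, so rows that repeat a pose let the fingers close. It gives the time, the measured TCP pose, the force and the opening at its end, in the units of the state.
- sensors.get_obs(): the state, without advancing time (a new reading comes with each control period).
- camera(name): name is "scene" or "top" or "wrist"; returns the picture (420x560x3 uint8, blue, green, red); there is no depth.
- get_calibration(name): a dict with "fx", "fy", "cx", "cy" (pixels), "R" (3x3) and "t" (3): a world point X has camera coordinates R X + t. Camera axes: x right, y down, z forward; pixel columns grow to the right and rows downward; lengths in m; the calibration is good to about 2 mm. A picture is of the moment at which its call begins: read the wrist's pose just before it. get_calibration takes no time and is no camera call; for the wrist camera it gives the pose at the moment of the call.
- bot.job_done(): hands the job in, once; it reports no verdict.
Trained networks look in the newest picture that a camera, given by its name, has taken for a name from the list of things; names that differ only in an ending like _2 or _b are one class to them, and where a whole thing is asked for, a point or a joint stands for the part that bears it (a point fixed in the world has none). Each returns a list of dicts, best first, with "p" (0 to 1); they miss things now and then, are a little off and sometimes report something else, mostly with a low value. They report only what shows in the picture. A call takes as long as a camera call.
- recognise(label, camera): "point" ([column, row] in pixels, amid what is visible of it).
- place_of(label, camera): "point" ([column, row] in pixels: a listed point, or the origin of a listed thing).
The state is a dict: "time": time; "q": joint angles; "qd": joint speeds; "joint_efforts": joint torques, N m; "ee_pos": TCP position; "tcp_rot": TCP orientation; "wrist_force": force on the tool from outside, world axes, zero at the start; "torque": the same for the moment, N m; "opening": finger opening in m.
Only numpy, scipy, OpenCV 4.12 (cv2) and the standard library are available. Lean on these libraries where they do the work, as an engineer would, in place of code of your own. Each camera call takes 0.05 s, during which the arm holds its last target. There are 200 camera calls.

## Working session

There is one attempt and no reset: what is moved stays moved. The work goes in short steps, Python scripts to look and compute and a tool call to move; the robot and the scene stay as the last step left them, time stands still between calls to the robot, and variables do not carry over. Pictures are saved under pics/ and viewed, on a budget of 10 in all, crops included, one or two more only if the job needs it, and the job is handed in when it is done.

Besides the shell and the picture viewer there is one more tool, called after "Request:" by a JSON object that holds its "api" and its "payload", one argument or row to a line. send_rows: Moves the arm, as the interface text tells. Scaled input: -1 to 1 covers 0.3 m each way for a shift and pi rad each way for a turn. Its arguments: {"type":"object","properties":{"plan":{"type":"array"},"force":{"type":"number"}},"required":["plan"]}

```bash
mkdir -p pics
cat > h.py <<'E'
import numpy as np, cv2
from scipy.spatial.transform import Rotation as Ro
from workcell import sensors, camera, get_calibration, bot, recognise, place_of
def ray(c,px,z):
    c=get_calibration(c) if isinstance(c,str) else c
    R=np.array(c["R"]);t=np.array(c["t"]);o=-R.T@t
    d=R.T@np.array([(px[0]-c["cx"])/c["fx"],(px[1]-c["cy"])/c["fy"],1])
    return o+d*(z-o[2])/d[2]
E
python3 - <<'E'
from h import *
o=sensors.get_obs();print(o)
for n in("top","scene"):
    im=camera(n);cv2.imwrite(f"pics/{n}1.png",im)
    c=get_calibration(n);print(n,c["fx"],-np.array(c["R"]).T@np.array(c["t"]))
    for l,z in(("lifter",0),("blue_plate",.02),("white_plate",.02),("mat",0)):
        for r in place_of(l,n)[:2]: print(l,np.round(r["point"]),round(r["p"],2),ray(n,r["point"],z).round(4))
E
```

```text
{'time': 0.0, 'q': array([-7.20799801e+01,  5.01045363e+00,  1.00331667e+01,  9.50978325e+01,
       -1.75733162e-03,  9.00015799e+01]), 'qd': array([ 0.08679907,  0.01597698, -0.04231021,  0.07135464,  0.08709188,
        0.11654177]), 'joint_efforts': array([-2.27400749e-03, -5.20392072e+01,  4.64801180e+01,  1.64211314e-02,
       -1.27122858e-04,  5.30983641e-06]), 'ee_pos': array([ 0.16915143, -0.52310633,  0.23057773]), 'tcp_rot': array([ 1.79998241e+02,  7.51194631e-02, -7.20815600e+01]), 'wrist_force': array([-0.5518877 ,  0.22712987, -0.68137431]), 'torque': array([-0.00356867,  0.00820523, -0.00538263]), 'opening': 0.0853952630379265}
top 393.44457047757885 [0.43136961 0.14424771 0.90559906]
lifter [311. 254.] 0.72 [0.5049 0.0821 0.    ]
blue_plate [317. 184.] 0.85 [0.6648 0.0637 0.02  ]
white_plate [252. 191.] 0.95 [0.6513 0.2141 0.02  ]
mat [258. 251.] 0.62 [0.5139 0.2038 0.    ]
scene 392.6633270874756 [0.09626554 0.42813898 0.70294709]
lifter [336. 233.] 0.92 [0.5024 0.0861 0.    ]
blue_plate [310. 181.] 0.66 [0.6507 0.0659 0.02  ]
white_plate [255. 206.] 0.78 [0.6455 0.2157 0.02  ]
mat [285. 252.] 0.89 [0.5121 0.2106 0.    ]
```

Run:
```python
import cv2
a=cv2.imread("pics/top1.png");cv2.imwrite("pics/top1c.png",cv2.resize(a[130:330,180:400],None,fx=3.6,fy=3,interpolation=3) if 0 else cv2.resize(a[140:330,190:400],None,fx=3,fy=3,interpolation=3))
```

```text
(no output)
```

View pics/top1.png

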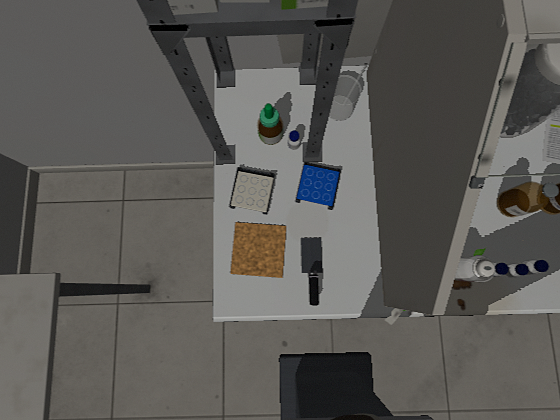

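View pics/top1c.png

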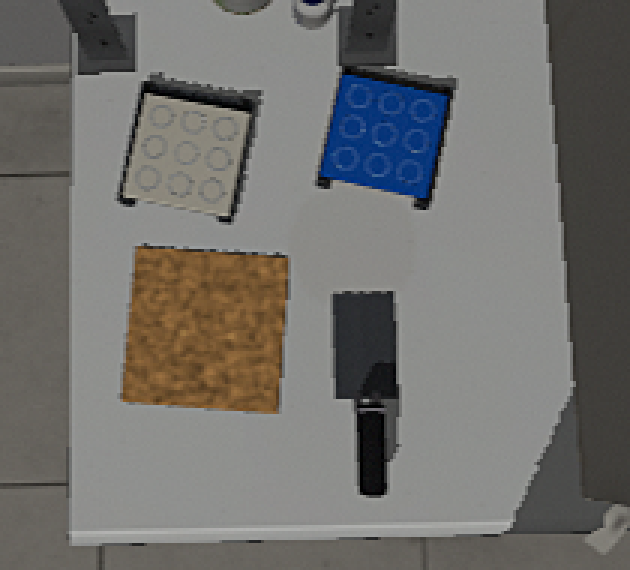

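The top view shows the blue plate at (318,186) on the right stand and white at (252,190) on the left. The mat is at (258,249), and the lifter lies between mat and panel with its blade at (311,254) and handle at (314,290). Next I'll measure the outlines precisely.

```bash
cat >> h.py <<'E'
def proj(c,P):
    p=(np.array(c["R"])@np.atleast_2d(P).T).T+np.array(c["t"]);return np.c_[c["fx"]*p[:,0]/p[:,2]+c["cx"],c["fy"]*p[:,1]/p[:,2]+c["cy"]]
def rect(mask,c,z):
    n,l,s,_=cv2.connectedComponentsWithStats(mask.astype(np.uint8));i=1+np.argmax(s[1:,4])
    k=cv2.findContours((l==i).astype(np.uint8),0,1)[0][0][:,0]
    w=np.array([ray(c,p,z)[:2] for p in k]);r=cv2.minAreaRect((w*1000).astype(np.float32))
    a=(r[2]+45)%90-45
    return np.round(r[0],1),np.round(r[1],1),round(a,1),s[i,4]
E
python3 - <<'E'
from h import *
for n in("top","scene"):
    im=cv2.imread(f"pics/{n}1.png");c=get_calibration(n);h=cv2.cvtColor(im,40);H,S,V=cv2.split(h)
    roi=np.zeros(H.shape,bool)
    a=proj(c,[[.36,-.03,0],[.36,.3,0],[.72,.3,0],[.72,-.03,0]]);m=np.zeros(H.shape,np.uint8);cv2.fillConvexPoly(m,a.astype(int),1);roi=m>0
    print(n,"blue",rect(roi&(H>105)&(H<125)&(S>150)&(V>60),c,.028))
    print("mat",rect(roi&(H>8)&(H<25)&(S>80),c,.004))
    m2=roi&(V<85)&(S<60)
    a=proj(c,[[.38,.02,0],[.38,.14,0],[.57,.14,0],[.57,.02,0]]);m=np.zeros(H.shape,np.uint8);cv2.fillConvexPoly(m,a.astype(int),1)
    b=m2&(m>0)&(V>50);print("blade",rect(cv2.morphologyEx(b.astype(np.uint8),2,np.ones((5,5))),c,.003))
    b=m2&(m>0)&(V<38);print("handle",rect(cv2.morphologyEx(b.astype(np.uint8),2,np.ones((3,3))),c,.052))
    a=proj(c,[[.59,.15,0],[.59,.3,0],[.72,.3,0],[.72,.15,0]]);m=np.zeros(H.shape,np.uint8);cv2.fillConvexPoly(m,a.astype(int),1)
    print("white",rect((m>0)&(V>150)&(S>15),c,.028))
a=cv2.imread("pics/scene1.png");cv2.imwrite("pics/s1c.png",cv2.resize(a[130:330,190:430],None,fx=3,fy=3,interpolation=3))
E
```

```text
top blue (array([659.9,  63.2]), array([84.1, 83.6]), -14.3, np.int32(1277))
mat (array([518.1, 203.4]), array([118.5, 119.3]), -5.9, np.int32(2686))Traceback (most recent call last):
  File "<stdin>", line 10, in <module>
  File "h.py", line 12, in rect
    n,l,s,_=cv2.connectedComponentsWithStats(mask.astype(np.uint8));i=1+np.argmax(s[1:,4])
                                                                        ~~~~~~~~~^^^^^^^^^
    return _wrapfunc(a, 'argmax', axis=axis, out=out, **kwds)
    return bound(*args, **kwds)
ValueError: attempt to get argmax of an empty sequence
```

Run:
```python
from h import *
for n in("top","scene"):
    im=cv2.imread(f"pics/{n}1.png");c=get_calibration(n);H,S,V=cv2.split(cv2.cvtColor(im,40))
    def roi(x0,x1,y0,y1):
        m=np.zeros(H.shape,np.uint8);cv2.fillConvexPoly(m,proj(c,[[x0,y0,0],[x0,y1,0],[x1,y1,0],[x1,y0,0]]).astype(int),1);return m>0
    if n=="scene":
        print(n,"blue",rect(roi(.58,.76,0,.13)&(H>105)&(H<125)&(S>150)&(V>60),c,.028)); print("mat",rect(roi(.4,.62,.1,.3)&(H>8)&(H<25)&(S>80),c,.004))
    r=roi(.37,.57,.02,.135)
    p=proj(c,[[.5,.08,.003],[.43,.075,.052]]).astype(int);print([im[b,a] for a,b in p])
    for lo,hi,z in((40,110,.003),(0,110,.003),(0,45,.052)):
        b=r&(V<hi)&(V>=lo);b=cv2.morphologyEx(b.astype(np.uint8),2,np.ones((3,3)))
        if b.any(): print(lo,hi,rect(b,c,z))
a=cv2.imread("pics/scene1.png");cv2.imwrite("pics/s1c.png",cv2.resize(a[130:330,190:430],None,fx=3,fy=3,interpolation=3))
```

```text
[array([46, 43, 41], dtype=uint8), array([7, 7, 5], dtype=uint8)]
40 110 (array([502.7,  83.2]), array([45.9, 79.9]), -2.2, np.int32(572))
0 110 (array([466.4,  83.6]), array([ 47.5, 152.3]), -1.5, np.int32(1127))
0 45 (array([422.5,  84. ]), array([56.4, 18.8]), 0.4, np.int32(238))
scene blue (array([653.6,  68.2]), array([79.5, 80.8]), -14.6, np.int32(614))
mat (array([513.5, 206.9]), array([116.5, 117. ]), -6.2, np.int32(2493))
[array([94, 91, 91], dtype=uint8), array([213, 214, 214], dtype=uint8)]
40 110 (array([470.2,  81.1]), array([ 54.8, 132.4]), -0.5, np.int32(858))
0 110 (array([470.2,  81.1]), array([ 54.8, 132.4]), -0.5, np.int32(858))
```

View pics/s1c.png

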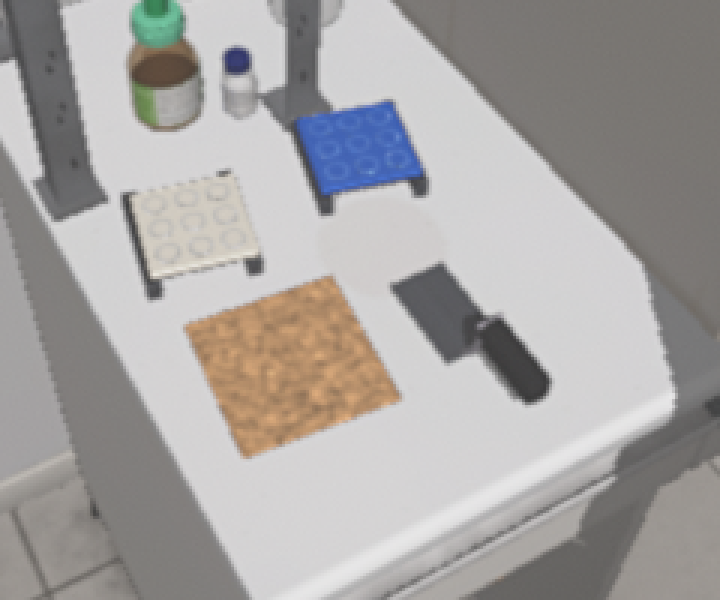

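```bash
cat >> h.py <<'E'
def plan(wps):
    "wps: world x,y,z,yaw(deg), tool down -> normalised rows from the present pose"
    o=sensors.get_obs();R=Ro.from_euler("xyz",o["tcp_rot"],degrees=True);p=o["ee_pos"]
    print("at",o["time"],p.round(4),o["tcp_rot"].round(2),o["opening"].round(4))
    for w in wps:
        s=R.inv().apply(np.array(w[:3])-p)/.3
        r=(R.inv()*Ro.from_euler("xyz",[180,0,w[3]],degrees=True)).as_rotvec()/np.pi
        print(w,s.round(4).tolist(),r.round(4).tolist())
E
python3 - <<'E'
from h import *
print("front edge",ray("top",[340,318],0))
plan([(.16,-.41,.3,-60),(.15,-.33,.3,-45),(.15,-.23,.3,-30),(.22,-.15,.3,-10),(.27,-.05,.3,10)])
E
```

```text
front edge [0.36051973 0.02496161 0.        ]Traceback (most recent call last):
  File "<stdin>", line 3, in <module>
  File "h.py", line 20, in plan
    print("at",o["time"],p.round(4),o["tcp_rot"].round(2),o["opening"].round(4))
                                                          ^^^^^^^^^^^^^^^^^^
AttributeError: 'float' object has no attribute 'round'
```

```bash
sed -i 's/o\["opening"\].round(4)/round(o["opening"],4),"F",o["wrist_force"].round(1)/' h.py
python3 - <<'E'
from h import *
plan([(.16,-.41,.3,-60),(.15,-.33,.3,-45),(.15,-.23,.3,-30),(.22,-.15,.3,-10),(.27,-.05,.3,10)])
E
```

```text
at 0.5 [ 0.1692 -0.5233  0.2313] [180.     0.   -72.08] 0.0855 F [-0.4 -0.7 -0.2]
(0.16, -0.41, 0.3, -60) [-0.3688, -0.0869, -0.2291] [0.0, 0.0, -0.0671]
(0.15, -0.33, 0.3, -45) [-0.6328, -0.1373, -0.2291] [0.0, 0.0, -0.1505]
(0.15, -0.23, 0.3, -30) [-0.95, -0.2398, -0.2291] [0.0, 0.0, -0.2338]
(0.22, -0.15, 0.3, -10) [-1.1319, -0.5439, -0.2291] [-0.0, 0.0, -0.3449]
(0.27, -0.05, 0.3, 10) [-1.3978, -0.805, -0.2291] [-0.0, 0.0, -0.456]
```

Request:
{"api": "send_rows", "payload": {
  "plan": [
    [[-0.15, -0.03, -0.1], [0, 0, -0.04], -1],
    [[-0.3, -0.07, -0.2], [0, 0, -0.08], -1],
    [[-0.45, -0.1, -0.23], [0, 0, -0.12], -1],
    [[-0.6, -0.13, -0.23], [0, 0, -0.16], -1],
    [[-0.75, -0.17, -0.23], [0, 0, -0.2], -1],
    [[-0.9, -0.22, -0.23], [0, 0, -0.24], -1],
    [[-0.95, -0.24, -0.23], [0, 0, -0.28], -1],
    [[-0.95, -0.24, -0.23], [0, 0, -0.28], -1]
  ]
}}

```text
time: 1.3
ee_pos: [0.15, -0.2285, 0.3012]
tcp_rot: [179.9, -0.2, -21.4]
wrist_force: [-0.3, 0.5, 0.2]
opening: 0.0853
```

Run:
```python
from h import *
plan([(.22,-.15,.3,10),(.27,-.05,.3,40),(.27,.04,.3,65),(.36,.084,.25,89)])
```

```text
at 1.3 [ 0.15   -0.2285  0.3012] [ 1.7991e+02 -1.5000e-01 -2.1410e+01] 0.0853 F [-0.3  0.5  0.2]
(0.22, -0.15, 0.3, 10) [0.1217, -0.3286, 0.0038] [0.0007, -0.0007, -0.1745]
(0.27, -0.05, 0.3, 40) [0.1552, -0.6998, 0.0032] [0.0009, -0.0005, -0.3411]
(0.27, 0.04, 0.3, 65) [0.0457, -0.9791, 0.0025] [0.0011, -0.0003, -0.48]
(0.36, 0.084, 0.25, 89) [0.2711, -1.2254, 0.1693] [0.0012, -0.0001, -0.6134]
```

Request:
{"api": "send_rows", "payload": {
  "plan": [
    [[0.04, -0.11, 0], [0, 0, -0.045], -1],
    [[0.08, -0.22, 0], [0, 0, -0.09], -1],
    [[0.12, -0.33, 0], [0, 0, -0.135], -1],
    [[0.13, -0.45, 0], [0, 0, -0.18], -1],
    [[0.14, -0.57, 0], [0, 0, -0.225], -1],
    [[0.15, -0.7, 0], [0, 0, -0.27], -1],
    [[0.12, -0.8, 0], [0, 0, -0.315], -1],
    [[0.08, -0.9, 0], [0, 0, -0.36], -1],
    [[0.045, -0.98, 0], [0, 0, -0.405], -1],
    [[0.045, -0.98, 0], [0, 0, -0.45], -1]
  ]
}}

```text
time: 2.3
ee_pos: [0.2719, 0.0403, 0.3]
tcp_rot: [-180.0, -0.0, 59.7]
wrist_force: [-0.7, -0.3, -0.8]
opening: 0.0855
```

Run:
```python
from h import *
plan([(.40,.084,.25,89)])
```

```text
at 2.3 [0.2719 0.0403 0.3   ] [-179.96   -0.     59.71] 0.0855 F [-0.7 -0.3 -0.8]
(0.4, 0.084, 0.25, 89) [0.3412, 0.2953, 0.1665] [-0.0002, -0.0001, -0.1627]
```

Request:
{"api": "send_rows", "payload": {
  "plan": [
    [[0.11, 0.1, 0.05], [0, 0, -0.04], -1],
    [[0.23, 0.2, 0.1], [0, 0, -0.08], -1],
    [[0.34, 0.295, 0.166], [0, 0, -0.12], -1],
    [[0.34, 0.295, 0.166], [0, 0, -0.163], -1],
    [[0.34, 0.295, 0.166], [0, 0, -0.163], -1]
  ]
}}

```text
time: 2.8
ee_pos: [0.4003, 0.0806, 0.2487]
tcp_rot: [-179.8, 0.1, 88.6]
wrist_force: [-0.5, -0.7, -0.0]
opening: 0.0852
```

Run:
```python
from h import *
plan([(.425,.084,.11,89.5)])
c=get_calibration("wrist");im=camera("wrist");cv2.imwrite("pics/w1.png",im)
print(-np.array(c["R"]).T@np.array(c["t"]))
for l in("lifter","blue_plate","mat"):
    for r in place_of(l,"wrist")[:2]: print(l,np.round(r["point"]),round(r["p"],2),ray(c,r["point"],0 if l!="blue_plate" else .02).round(4))
import json;json.dump({k:np.array(v).tolist() for k,v in c.items()},open("w1.json","w"))
```

```text
at 2.8 [0.4003 0.0806 0.2487] [-1.7979e+02  6.0000e-02  8.8630e+01] 0.0852 F [-0.5 -0.7 -0. ]
(0.425, 0.084, 0.11, 89.5) [0.0137, 0.0838, 0.4621] [-0.0012, 0.0003, -0.0049]
[0.32322179 0.08281309 0.39168479]
lifter [287. 257.] 0.91 [0.5016 0.0825 0.    ]
lifter [276. 377.] 0.58 [0.6821 0.065  0.    ]
blue_plate [277. 374.] 0.78 [0.6599 0.0672 0.02  ]
mat [387. 268.] 0.7 [0.5199 0.207  0.    ]
```

View pics/w1.png

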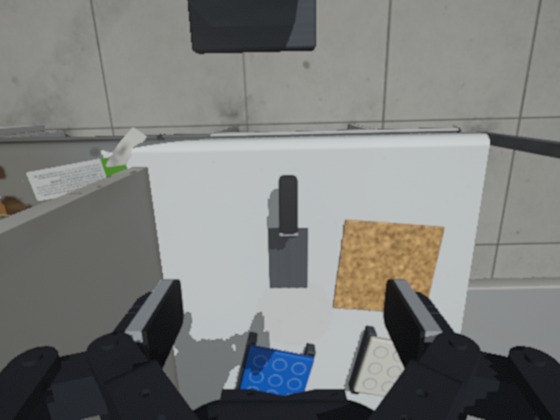

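The wrist view is upside down. The handle is at (288,205), the blade at (289,258), the mat at (387,265) and the blue plate at (277,372). Now I'll fit the outlines.

Run:
```python
from h import *
import json
c=json.load(open("w1.json"));im=cv2.imread("pics/w1.png");H,S,V=cv2.split(cv2.cvtColor(im,40))
def roi(a,b,d,e):
    m=np.zeros(H.shape,bool);m[b:e,a:d]=1;return m
print("handle",rect(roi(265,165,312,234)&(V<40),c,.05))
b=cv2.morphologyEx((roi(255,232,325,300)&(V<110)).astype(np.uint8),2,np.ones((5,5)));print("blade",rect(b,c,.003))
print("mat",rect(roi(325,210,450,320)&(H>8)&(H<25)&(S>80),c,.004))
print("blue",rect(roi(230,340,325,400)&(H>105)&(H<125)&(S>150),c,.028))
for z in(0.05,):
  print([ray(c,p,z)[:2].round(4) for p in((280,180),(297,180),(281,232),(298,232))])
```

```text
Traceback (most recent call last):
  File "h.py", line 12, in rect
    n,l,s,_=cv2.connectedComponentsWithStats(mask.astype(np.uint8));i=1+np.argmax(s[1:,4])
                                                                        ~~~~~~~~~^^^^^^^^^
ValueError: attempt to get argmax of an empty sequence
```

Run:
```python
from h import *
import json
c=json.load(open("w1.json"));im=cv2.imread("pics/w1.png");H,S,V=cv2.split(cv2.cvtColor(im,40))
print(V[205,280:296],V[260,280:296:3],V[165:245:4,288])
def roi(a,b,d,e):
    m=np.zeros(H.shape,bool);m[b:e,a:d]=1;return m
def t(n,m,z):
    try: print(n,rect(m,c,z))
    except Exception as e: print(n,"none")
t("handle",roi(265,165,312,232)&(V<60),.05)
t("blade",cv2.morphologyEx((roi(255,236,325,300)&(V<110)).astype(np.uint8),2,np.ones((5,5))),.003)
t("mat",roi(325,210,450,320)&(H>8)&(H<25)&(S>80),.004)
t("blue",roi(230,340,325,400)&(H>105)&(H<125)&(S>150),.028)
```

```text
[52 55 58 57 56 58 58 57 58 58 58 58 57 58 57 54] [90 89 89 88 91 89] [191 192 192  55  61  60  61  60  59  59  58  57  57  55  56  54  54  73
  62  88]
handle (array([420. ,  84.2]), array([18.8, 58.3]), -1.3, np.int32(770))
blade (array([506.4,  83.3]), array([45.6, 67.9]), -0.2, np.int32(1925))
mat (array([517.7, 204.5]), array([117.8, 117.9]), -5.8, np.int32(7250))
blue (array([650. ,  65.5]), array([83.5, 70.8]), -13.5, np.int32(2758))
```

Run:
```python
from h import *
plan([(.4235,.0843,.12,89.3),(.4235,.0843,.021,89.3)])
```

```text
at 3.0 [0.3994 0.0805 0.2512] [ 1.7993e+02 -2.0000e-02  8.8400e+01] 0.0853 F [-0.5 -0.7 -0.5]
(0.4235, 0.0843, 0.12, 89.3) [0.0149, 0.0795, 0.4374] [0.0004, -0.0001, -0.005]
(0.4235, 0.0843, 0.021, 89.3) [0.0148, 0.079, 0.7674] [0.0004, -0.0001, -0.005]
```

Request:
{"api": "send_rows", "payload": {
  "plan": [
    [[0.005, 0.03, 0.15], [0, 0, -0.005], -1],
    [[0.015, 0.08, 0.3], [0, 0, -0.005], -1],
    [[0.015, 0.08, 0.44], [0, 0, -0.005], -1],
    [[0.015, 0.08, 0.54], [0, 0, -0.005], -1],
    [[0.015, 0.08, 0.64], [0, 0, -0.005], -1],
    [[0.015, 0.08, 0.72], [0, 0, -0.005], -1],
    [[0.015, 0.08, 0.765], [0, 0, -0.005], -1],
    [[0.015, 0.08, 0.765], [0, 0, -0.005], -1]
  ]
}}

```text
time: 3.8
ee_pos: [0.4226, 0.0844, 0.0202]
tcp_rot: [-179.9, 0.0, 89.5]
wrist_force: [-0.1, -0.4, 0.2]
opening: 0.0855
```

Request:
{"api": "send_rows", "payload": {
  "plan": [
    [[0, 0, 0], [0, 0, 0], 1],
    [[0, 0, 0], [0, 0, 0], 1],
    [[0, 0, 0], [0, 0, 0], 1],
    [[0, 0, 0], [0, 0, 0], 1],
    [[0, 0, 0], [0, 0, 0], 1],
    [[0, 0, 0], [0, 0, 0], 1],
    [[0, 0, 0], [0, 0, 0], 1],
    [[0, 0, 0], [0, 0, 0], 1]
  ],
  "force": 100
}}

```text
time: 4.6
ee_pos: [0.4238, 0.0848, 0.0217]
tcp_rot: [180.0, -0.0, 89.6]
wrist_force: [-3.0, -0.9, 5.7]
opening: 0.0188
```

Run:
```python
from h import *
a=camera("top");cv2.imwrite("pics/top2.png",a);
cv2.imwrite("pics/w2.png",camera("wrist"))
plan([(.4235,.0843,.028,89.3)])
```

```text
at 4.7 [0.4237 0.0848 0.0217] [ 1.7995e+02 -1.0000e-02  8.9560e+01] 0.0186 F [-1.7 -0.6  5.3]
(0.4235, 0.0843, 0.028, 89.3) [-0.0017, -0.0008, -0.021] [0.0003, -0.0001, 0.0014]
```

View pics/w2.png

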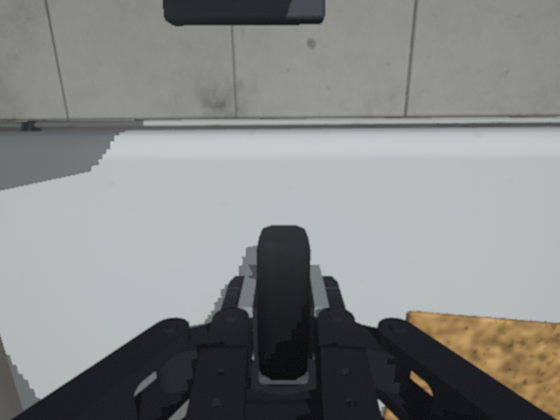

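The fingers hold the handle with 18.6 mm of opening. Next I'll raise it 8 mm and go to the entry line.

Run:
```python
from h import *
plan([(.4237,.0848,.030,89.5),(.4855,.1085,.030,75.3)])
```

```text
at 4.7 [0.4237 0.0848 0.0217] [ 1.7995e+02 -1.0000e-02  8.9560e+01] 0.0186 F [-1.7 -0.6  5.3]
(0.4237, 0.0848, 0.03, 89.5) [-0.0001, -0.0001, -0.0276] [0.0003, -0.0001, 0.0003]
(0.4855, 0.1085, 0.03, 75.3) [0.0805, 0.2053, -0.0274] [0.0002, -0.0001, 0.0792]
```

Request:
{"api": "send_rows", "payload": {
  "plan": [
    [[0, 0, -0.015], [0, 0, 0], 1],
    [[0, 0, -0.027], [0, 0, 0], 1],
    [[0.015, 0.05, -0.027], [0, 0, 0.02], 1],
    [[0.03, 0.09, -0.027], [0, 0, 0.04], 1],
    [[0.05, 0.13, -0.027], [0, 0, 0.06], 1],
    [[0.07, 0.175, -0.027], [0, 0, 0.079], 1],
    [[0.08, 0.205, -0.027], [0, 0, 0.079], 1],
    [[0.08, 0.205, -0.027], [0, 0, 0.079], 1]
  ]
}}

```text
time: 5.5
ee_pos: [0.4857, 0.1085, 0.0289]
tcp_rot: [-180.0, 0.0, 75.5]
wrist_force: [-0.7, -0.4, -1.5]
opening: 0.0184
```

Run:
```python
from h import *
a=camera("top");b=camera("scene");c=get_calibration("top");cs=get_calibration("scene")
H,S,V=cv2.split(cv2.cvtColor(a,40))
m=np.zeros(H.shape,bool);m[150:215,290:350]=1
print("blue",rect(m&(H>105)&(H<125)&(S>150)&(V>60),c,.028))
f=lambda im,x,y,w,h,s:cv2.resize(im[y:y+h,x:x+w],None,fx=s,fy=s,interpolation=3)
cv2.imwrite("pics/e1.png",np.hstack([f(a,260,140,100,150,4),f(b,270,140,100,150,4)]))
plan([(.5776,.085,.030,75.3)])
```

```text
blue (array([661.2,  63.8]), array([82.1, 80.7]), -14.4, np.int32(880))
at 5.6 [0.4847 0.1081 0.0289] [-1.7995e+02  3.0000e-02  7.5420e+01] 0.0187 F [-0.4  0.  -2.1]
(0.5776, 0.085, 0.03, 75.3) [0.0034, 0.3192, -0.004] [-0.0003, 0.0002, 0.0007]
```

View pics/e1.png

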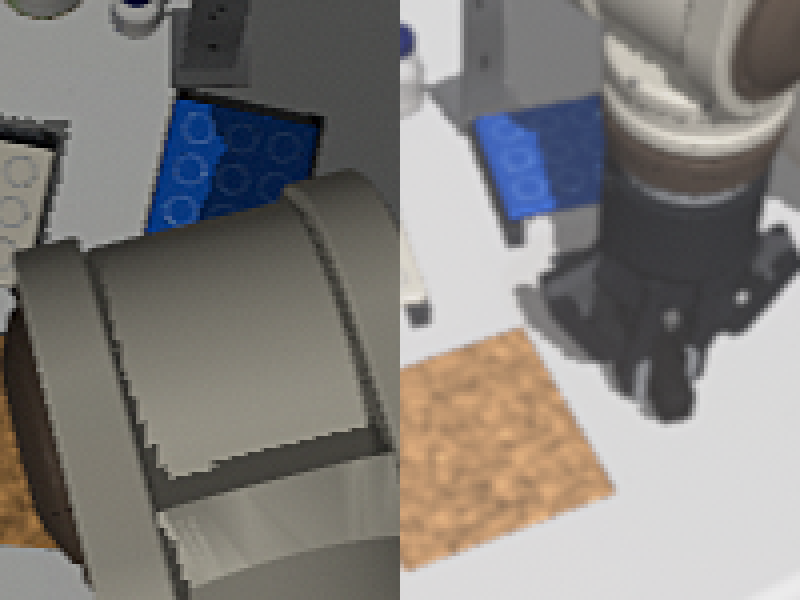

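Request:
{"api": "send_rows", "payload": {
  "plan": [
    [[0.002, 0.04, -0.003], [0, 0, 0], 1],
    [[0.003, 0.08, -0.003], [0, 0, 0], 1],
    [[0.003, 0.12, -0.003], [0, 0, 0], 1],
    [[0.003, 0.16, -0.003], [0, 0, 0], 1],
    [[0.003, 0.2, -0.003], [0, 0, 0], 1],
    [[0.003, 0.23, -0.003], [0, 0, 0], 1],
    [[0.003, 0.23, -0.003], [0, 0, 0], 1]
  ]
}}

```text
time: 6.3
ee_pos: [0.5531, 0.0913, 0.0297]
tcp_rot: [-180.0, 0.0, 75.3]
wrist_force: [0.0, -0.3, -1.9]
opening: 0.0189
```

Run:
```python
from h import *
b=camera("scene");plan([(.5791,.0848,.030,75.5)])
w=camera("wrist")
cv2.imwrite("pics/e2.png",np.hstack([cv2.resize(b[150:250,280:400],None,fx=3.3,fy=4,interpolation=3),cv2.resize(w[220:420,180:380],(400,400))]))
```

```text
at 6.35 [0.5524 0.0915 0.0297] [-1.7996e+02  2.0000e-02  7.5310e+01] 0.0183 F [-0.3  0.2 -1.7]
(0.5791, 0.0848, 0.03, 75.5) [0.0011, 0.0918, -0.0011] [-0.0002, 0.0001, -0.001]
```

View pics/e2.png

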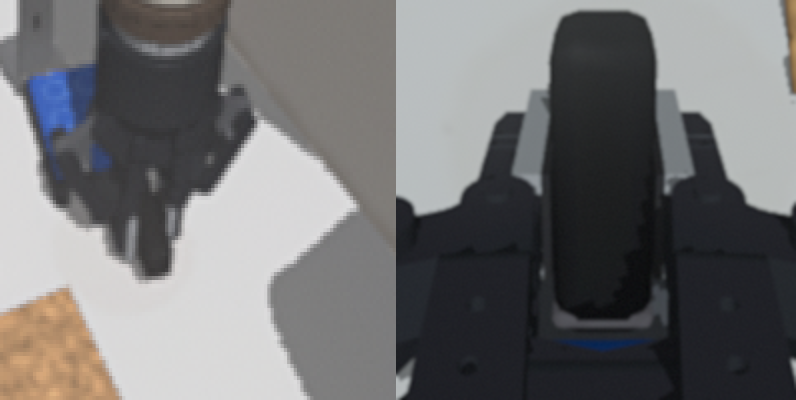

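There is no contact force and the handle is straight in the pads; the plate edge shows just beyond the handle. I'll go on in.

Request:
{"api": "send_rows", "payload": {
  "plan": [
    [[0.001, 0.03, 0], [0, 0, 0], 1],
    [[0.001, 0.06, 0], [0, 0, 0], 1],
    [[0.001, 0.08, 0], [0, 0, 0], 1],
    [[0.001, 0.09, 0], [0, 0, 0], 1],
    [[0.001, 0.09, 0], [0, 0, 0], 1],
    [[0.001, 0.09, 0], [0, 0, 0], 1]
  ]
}}

```text
time: 7.0
ee_pos: [0.5782, 0.0851, 0.0298]
tcp_rot: [-180.0, 0.0, 75.3]
wrist_force: [1.0, -0.1, -0.9]
opening: 0.0187
```

Request:
{"api": "send_rows", "payload": {
  "plan": [
    [[0, 0, -0.02], [0, 0, 0], 1],
    [[0, 0, -0.035], [0, 0, 0], 1],
    [[0, 0, -0.05], [0, 0, 0], 1],
    [[0, 0, -0.065], [0, 0, 0], 1],
    [[0, 0, -0.08], [0, 0, 0], 1],
    [[0, 0, -0.08], [0, 0, 0], 1]
  ]
}}

```text
time: 7.6
ee_pos: [0.5787, 0.0852, 0.0549]
tcp_rot: [179.9, -0.0, 75.3]
wrist_force: [0.1, -1.1, -3.2]
opening: 0.0187
```

Run:
```python
from h import *
b=camera("scene");a=camera("top");plan([(.5791,.0848,.1,75.5)])
f=lambda im,x,y,w,h,s:cv2.resize(im[y:y+h,x:x+w],None,fx=s,fy=s,interpolation=3)
cv2.imwrite("pics/e3.png",np.hstack([f(a,270,140,100,100,4),f(b,270,120,100,100,4)]))
```

```text
at 7.7 [0.5783 0.0852 0.054 ] [179.99  -0.    75.34] 0.0186 F [ 0.1 -0.7 -2.8]
(0.5791, 0.0848, 0.1, 75.5) [-0.0005, 0.0028, -0.1532] [0.0, -0.0, -0.0009]
```

View pics/e3.png

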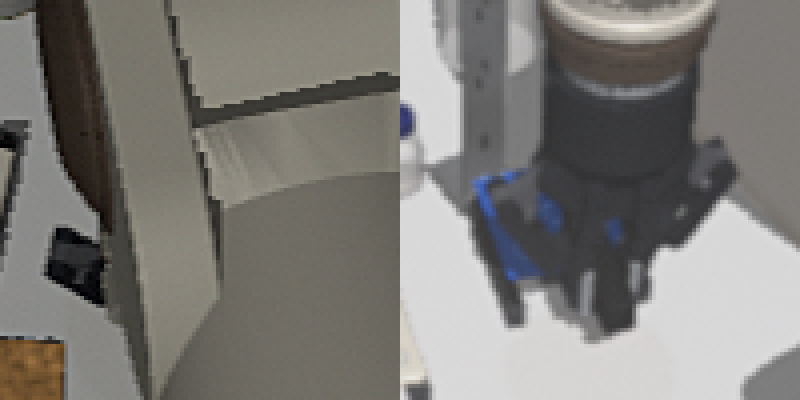

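The wrist force changed by 1.2 N, which is the plate's weight, so it is on the blade. I'll lift higher.

Request:
{"api": "send_rows", "payload": {
  "plan": [
    [[0, 0, -0.02], [0, 0, 0], 1],
    [[0, 0, -0.05], [0, 0, 0], 1],
    [[0, 0, -0.08], [0, 0, 0], 1],
    [[0, 0, -0.11], [0, 0, 0], 1],
    [[0, 0, -0.13], [0, 0, 0], 1],
    [[0, 0, -0.13], [0, 0, 0], 1],
    [[0, 0, -0.13], [0, 0, 0], 1]
  ]
}}

```text
time: 8.4
ee_pos: [0.5783, 0.0851, 0.093]
tcp_rot: [180.0, -0.0, 75.3]
wrist_force: [-0.2, -0.0, -3.5]
opening: 0.0184
```

Run:
```python
from h import *
plan([(.4373,.2246,.094,75.3)])
```

```text
at 8.4 [0.5783 0.0851 0.093 ] [179.99  -0.    75.34] 0.0184 F [-0.2 -0.  -3.5]
(0.4373, 0.2246, 0.094, 75.3) [0.3308, -0.5725, -0.0034] [0.0, -0.0, 0.0002]
```

Request:
{"api": "send_rows", "payload": {
  "plan": [
    [[0.005, -0.01, 0], [0, 0, 0], 1],
    [[0.02, -0.035, 0], [0, 0, 0], 1],
    [[0.04, -0.07, 0], [0, 0, 0], 1],
    [[0.07, -0.12, 0], [0, 0, 0], 1],
    [[0.1, -0.17, 0], [0, 0, 0], 1],
    [[0.13, -0.225, 0], [0, 0, 0], 1],
    [[0.16, -0.28, 0], [0, 0, 0], 1],
    [[0.19, -0.33, 0], [0, 0, 0], 1],
    [[0.21, -0.365, 0], [0, 0, 0], 1],
    [[0.22, -0.38, 0], [0, 0, 0], 1]
  ]
}}

```text
time: 9.4
ee_pos: [0.4837, 0.1789, 0.0932]
tcp_rot: [180.0, -0.0, 75.4]
wrist_force: [0.3, -0.9, -3.2]
opening: 0.0187
```

Request:
{"api": "send_rows", "payload": {
  "plan": [
    [[0.005, -0.01, 0], [0, 0, 0], 1],
    [[0.02, -0.035, 0], [0, 0, 0], 1],
    [[0.04, -0.07, 0], [0, 0, 0], 1],
    [[0.065, -0.115, 0], [0, 0, 0], 1],
    [[0.09, -0.155, 0], [0, 0, 0], 1],
    [[0.105, -0.18, 0], [0, 0, 0], 1],
    [[0.111, -0.192, 0], [0, 0, 0], 1],
    [[0.111, -0.192, 0], [0, 0, 0], 1],
    [[0.111, -0.192, 0], [0, 0, 0], 1]
  ]
}}

```text
time: 10.3
ee_pos: [0.4376, 0.2246, 0.093]
tcp_rot: [180.0, -0.0, 75.4]
wrist_force: [0.6, 0.1, -2.5]
opening: 0.0183
```

Run:
```python
from h import *
a=camera("top");b=camera("scene");plan([(.4373,.2246,.0257,75.3)])
for n in("top","scene"):
    for r in place_of("blue_plate",n)[:2]: print(n,r["point"],r["p"],ray(n,r["point"],.075).round(4))
f=lambda im,x,y,w,h,s:cv2.resize(im[y:y+h,x:x+w],None,fx=s,fy=s,interpolation=3)
cv2.imwrite("pics/e4.png",np.hstack([f(a,200,170,130,130,3),f(b,220,150,130,130,3)]))
```

```text
at 10.4 [0.4377 0.2244 0.093 ] [179.99   0.    75.32] 0.0186 F [ 0.7 -0.3 -2.2]
(0.4373, 0.2246, 0.0257, 75.3) [0.0003, -0.0014, 0.2243] [0.0, 0.0, 0.0001]
top [257.3, 244.2] 0.7 [0.5217 0.2008 0.075 ]
scene [284.2, 228.6] 0.6 [0.5186 0.2082 0.075 ]
```

View pics/e4.png

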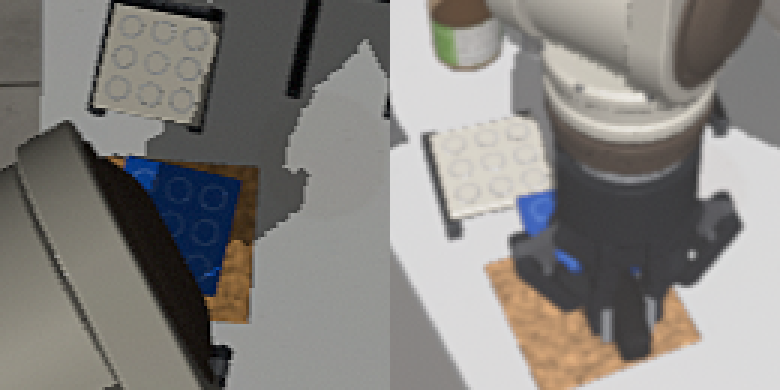

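The plate sits over the mat at about (0.520, 0.204), as intended. Lowering now.

Request:
{"api": "send_rows", "payload": {
  "plan": [
    [[0, 0, 0.02], [0, 0, 0], 1],
    [[0, 0, 0.05], [0, 0, 0], 1],
    [[0, 0, 0.09], [0, 0, 0], 1],
    [[0, 0, 0.13], [0, 0, 0], 1],
    [[0, 0, 0.16], [0, 0, 0], 1],
    [[0, 0, 0.185], [0, 0, 0], 1],
    [[0, 0, 0.2], [0, 0, 0], 1],
    [[0, 0, 0.21], [0, 0, 0], 1],
    [[0, 0, 0.215], [0, 0, 0], 1],
    [[0, 0, 0.215], [0, 0, 0], 1]
  ]
}}

```text
time: 11.5
ee_pos: [0.4375, 0.2247, 0.0286]
tcp_rot: [180.0, -0.0, 75.3]
wrist_force: [0.1, -0.2, -2.3]
opening: 0.0182
```

Request:
{"api": "send_rows", "payload": {
  "plan": [
    [[0, 0, 0.005], [0, 0, 0], 1],
    [[0, 0, 0.01], [0, 0, 0], 1],
    [[0, 0, 0.01], [0, 0, 0], 1],
    [[0, 0, 0.01], [0, 0, 0], 1]
  ]
}}

```text
time: 11.9
ee_pos: [0.4377, 0.2248, 0.0258]
tcp_rot: [180.0, -0.0, 75.3]
wrist_force: [-0.6, 0.2, 0.4]
opening: 0.0184
```

Request:
{"api": "send_rows", "payload": {
  "plan": [
    [[0, 0, 0.002], [0, 0, 0], 1],
    [[0, 0, 0.002], [0, 0, 0], 1],
    [[0, 0, 0.002], [0, 0, 0], 1]
  ],
  "force": 30
}}

```text
time: 12.2
ee_pos: [0.4376, 0.2248, 0.0258]
tcp_rot: [180.0, -0.0, 75.3]
wrist_force: [-3.3, -0.9, 6.2]
opening: 0.0189
```

Request:
{"api": "send_rows", "payload": {
  "plan": [
    [[0, 0, 0], [0, 0, 0], 0.5],
    [[0, 0, 0], [0, 0, 0], 0.35],
    [[0, 0, 0], [0, 0, 0], 0.2],
    [[0, 0, 0], [0, 0, 0], 0],
    [[0, 0, 0], [0, 0, 0], -0.3],
    [[0, 0, 0], [0, 0, 0], -0.3],
    [[0, 0, 0], [0, 0, 0], -0.3],
    [[0, 0, 0], [0, 0, 0], -0.3]
  ]
}}

```text
time: 13.0
ee_pos: [0.4374, 0.2246, 0.0249]
tcp_rot: [-180.0, 0.0, 75.3]
wrist_force: [-0.3, -0.3, 0.2]
opening: 0.0555
```

Released. I'll rise straight up, then back toward the robot.

Request:
{"api": "send_rows", "payload": {
  "plan": [
    [[0, 0, -0.05], [0, 0, 0], -0.3],
    [[0, 0, -0.15], [0, 0, 0], -0.3],
    [[0, 0, -0.3], [0, 0, 0], -0.3],
    [[0, 0, -0.45], [0, 0, 0], -0.3],
    [[0, 0, -0.6], [0, 0, 0], -0.3],
    [[0, -0.15, -0.7], [0, 0, 0], -0.3],
    [[0, -0.3, -0.7], [0, 0, 0], -0.3],
    [[0, -0.4, -0.7], [0, 0, 0], -0.3],
    [[0, -0.4, -0.7], [0, 0, 0], -0.3]
  ]
}}

```text
time: 13.9
ee_pos: [0.3189, 0.2555, 0.2371]
tcp_rot: [179.9, -0.1, 75.5]
wrist_force: [0.7, 0.6, 0.3]
opening: 0.0555
```

Run:
```python
from h import *
a=camera("top");b=camera("scene");c=get_calibration("top")
H,S,V=cv2.split(cv2.cvtColor(a,40))
m=np.zeros(H.shape,bool);m[215:290,215:310]=1
try: print("blue top",rect(m&(H>105)&(H<125)&(S>150)&(V>60),c,.015))
except Exception: print("none")
H,S,V=cv2.split(cv2.cvtColor(b,40));m=np.zeros(H.shape,bool);m[215:300,220:350]=1
print("blue scene",rect(m&(H>105)&(H<125)&(S>150)&(V>60),get_calibration("scene"),.015))
for n,l,z in(("scene","blue_plate",.007),("scene","mat",0),("scene","white_plate",.02),("scene","lifter",.004)):
    for r in place_of(l,n)[:1]: print(n,l,r["p"],ray(n,r["point"],z).round(4))
f=lambda im,x,y,w,h,s:cv2.resize(im[y:y+h,x:x+w],None,fx=s,fy=s,interpolation=3)
cv2.imwrite("pics/e5.png",np.hstack([f(a,200,170,130,130,3),f(b,220,180,130,130,3)]))
plan([])
```

```text
blue top (array([520.1, 201.8]), array([82.3, 83. ]), -14.6, np.int32(1280))
blue scene (array([523.7, 239.7]), array([11.7, 80.4]), -11.5, np.int32(133))
scene blue_plate 0.58 [0.5141 0.2082 0.007 ]
scene white_plate 0.71 [0.6462 0.2169 0.02  ]
at 14.2 [0.322  0.2548 0.2348] [-1.7999e+02  2.0000e-02  7.5280e+01] 0.0557 F [0.  0.9 0.2]
```

View pics/e5.png

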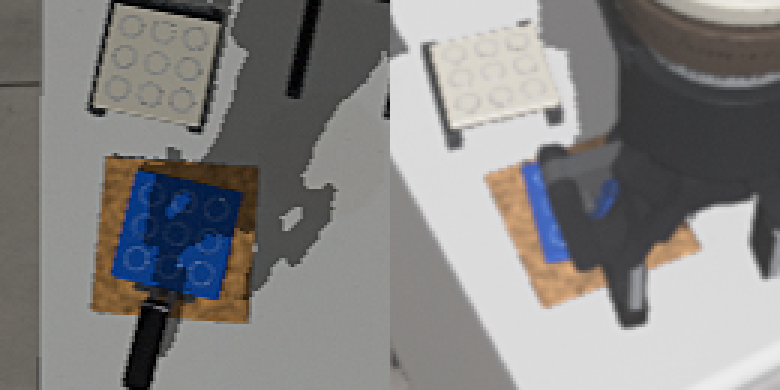

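The plate lies on the blade, centred on the mat: plate at (0.520, 0.202), mat at (0.518, 0.204). The arm is clear and the white plate hasn't moved, so I'm handing in.

```bash
python3 -c "
from workcell import bot;print(bot.job_done())"
```

```text
the job is handed in; nothing more can be done
None
```

The blue plate is on the cork mat, still lying on the lifter's blade, and the lifter has been let go. I handed the job in at about 14 s of the 54 s allowed; no verdict was reported.

- **Pick-up:** I gripped the lifter by its handle and slid the blade under the plate with almost no contact force (about 1 N). The wrist force changed by about 1.2 N on lifting, which matches the plate's weight. The plate was carried about 74 mm above the bench, well over the 40 mm needed.
- **Set-down:** I lowered it until the wrist force showed contact with the mat. The gripper then opened and moved clear.
- **Last checks:** The top camera put the plate at (0.520, 0.202) and the mat at (0.518, 0.204), about 3 mm apart. The white plate moved less than about 2 mm, and the wrist force was near zero.
- **Disagreements:** The scene camera's outline of the blue plate failed because the gripper hid most of it. Its network put the plate at (0.514, 0.208), about 9 mm from the top camera but still well within 25 mm. It did not find the mat or lifter in that last picture.
- **Not measured:** I judged that the lifter and plate lie flat only from the pictures and the contact force.

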